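Wedge the tool rest into its tapered dovetail way

ROBOT

A 6-joint arm with a two-finger parallel gripper is mounted at the origin on a cart in front of the work surface, level with it; the furniture and walls round the work are solid. World frame = base frame: x ahead of the robot, y to its left, z up, the work surface at z = 0. Lengths are in m, angles in rad, forces in N, time in s.
With the tool pointing down it reaches from about 0.35 to 0.775 m from the base axis. Payload 5.5 kg.
Tool frame: the origin (TCP) lies at the very end of the fingers, on their centre line; the grasp point (between the pads) lies env.hold_point_z behind it (env.hold_point_z is the distance from the TCP to the grasp point, in m); z points along the fingers, y is the line along which they close (so a half turn about z gives the same grasp; the last joint's range is limited). The gripper opens to 85 mm and grips with 20 to 120 N. Pads are 22 mm wide; open, the fingers measure 114 mm over their backs; the gripper's body (76 mm by 85 mm) begins 54 mm behind the grasp point. The pads swing forward as they close: fully open they stand 13 mm farther back than shut.
Start: joints at [-1.283, 0.313, 0.046, 1.304, 0, 1.431], TCP at [0.239, -0.523, 0.231] pointing down, gripper open.
Joint ranges: [-2.76, 2.76], [-0.86, 1.69], [-1.03, 1.26], [-2.2, 2.34], [-1.47, 1.5], [-3.14, 3.14]. Speed limits (rad/s): [2.57, 2.57, 3.14, 3.14, 3.14, 3.14].

INTERFACE

Orientations are given as a unit quaternion [w, x, y, z].
In Python, from workcell import env gives the robot as it stands.
- The arm moves only by the tool carry_out, never from a script. Its argument "steps" is a list of rows, each a list of 3 entries, a list of its own where there are three numbers: the turn, a rotation vector about the tool's x, y, z in degrees, then the shift along the tool's x, y, z in cm, then the closure in counts, from 0 (fully open) to 255 (shut). A call has exactly 8 rows; each row is the pose to reach, as a shift and turn from the pose commanded when the call began, along the tool's axes at that moment; what a row does not reach only later rows make up. A row lasts 1/8 s, in which the tool goes at most 62.5 mm and 10.7 degrees, less where a joint would pass 70% of its speed; a pose out of reach is approached as far as the arm can. A call with a gripper value outside its range is refused whole. The fingers move at their own pace and stop on an object; "force" is the grip in N (left out, the last holds). Time passes only in rows, so rows that repeat a pose let the fingers close, or fill a call up. It gives the time, the measured TCP pose, the force, the opening and the grip force at its end, in the units of the state.
- env.get_state(): the state, without advancing time (a new reading comes with each control period).
- env.read_camera(name): name is "side" or "top" or "wrist"; returns (picture, depth): 420x560x3 uint8, red, green, blue; 420x560 float32, m along the optical axis (not along the pixel's ray), 0 where there is no reading.
- env.get_calibration(name): a dict with "fx", "fy", "cx", "cy" (pixels), "D" ([k1, k2, p1, p2, k3] as OpenCV has them; the pictures are not rectified), "origin" and "orientation" of the camera in the world. Camera axes: x right, y up, looking along -z (the intrinsics and any distortion apply to the point x, -y, -z); pixel columns grow to the right and rows downward; lengths in m; the calibration is good to about 2 mm. A picture is of the moment at which its call begins: read the wrist's pose just before it. get_calibration takes no time and is no camera call; for the wrist camera it gives the pose at the moment of the call.
- env.hand_in(): hands the job in; it is judged then, once.
The state is a dict: "clock": time; "joint_pos": joint angles; "qvel": joint speeds; "tau": joint torques, N m; "tcp_pos": TCP position; "orientation": TCP orientation; "wrist_force": force on the tool from outside, world axes, zero at the start; "ft_torque": the same for the moment, N m; "finger_gap": finger opening in m; "grip_force": force on a finger pad.
Only numpy, scipy, OpenCV 4.12 (cv2) and the standard library are available. Lean on these libraries where they do the work, as an engineer would, in place of code of your own. Each camera call takes 0.05 s, during which the arm holds its last target. There are 200 camera calls.

TASK

Pick up the tool rest with the blue web, set its dovetail foot down in front of the open, wide end of the tapered way (narrow end of the foot first), and slide it in between the steel rail and the brass gib, lying snug along the steel rail, until it wedges tight. How far in it wedges differs each time, so go by feel: push it home with a firm but measured steady push of about 12 N, never more than 16 N or the gib is overstrained, then let go and leave it wedged there. Do not shift the other things on the trolley.

Things in the scene. Friction and masses are not known exactly. Their poses are not given: they have to be found in the camera images.
- tool_rest: Loose tool rest, 0.36 to 0.59 kg. Origin: centre of its underside; z up, +x to its narrow end (nose). Aluminium dovetail foot, x -35 to +35 mm, 14 mm high; at the underside its -y side is at y = -30 mm, its +y side tapers 1 in 10 from y = 33.5 (tail) to 26.5 (nose). Both sides lean inward 30 deg from upright. Above it a step 64 x 34 mm up to z = 21 mm.
- rest_web (a point): Middle of the rest's blue upright web, 41 mm above the underside: the place to grasp, across its thickness (along the rest's y). The web is 50 mm long in x, 22 mm thick, z = 21 to 62 mm; on top a steel pad 56 x 26 mm, z = 62 to 66 mm.
- rest_tail (a point): Middle of the tail end face of the web (x = -25, z = 41 mm of the rest); shut fingers can push here, above the rails (tips at least 18 mm above the way's floor). The foot behind it reaches back 10 mm further, only 14 mm high, with the step to 21 mm high for 7 mm. Pushed while off the steel rail, it can wedge against the fingers' grip and spring loose when they leave.
- rest_nose (a point): Middle of the narrow end of the foot, at the underside (35 mm ahead of the rest's origin along its x).
- way: Bolted-down dark steel plate, x -120 to +130, y -67 to +67, z 0 to 10 mm, origin on its underside; +x is the sliding-in direction, wide end to narrow end. Its top (z = 10 mm) is the floor. On it two rails from x = -20 to +125 mm, tops at z = 26 mm, leaning over inward 30 deg: the steel rail at -y and the brass gib at +y; behind the gib a keeper bar, y = 59 to 67 mm, to z = 28 mm.
- steel_rail: Fixed straight steel rail on the -y side of the way; origin and axes those of the way. Inner face at y = -30 mm at the floor, leaning inward 30 deg; outer face at y = -60 mm. A rest lying along it has its y = 0 on the way's y = 0 and its x axis parallel. When the rest is wedged it is squeezed between this rail and the gib, with equal force on both.
- way_mouth (a point): Middle of the wide end between the rails, on the floor (x = -20, y = 0 mm of the way); the nose has 7 to 13 mm of side room here. The gib's face at the floor runs about from y = 36.5 mm here to 22 mm at x = +125. It is sprung sideways, 40 N per mm, and was set by hand up to 3 mm off in y: the faces first meet with the rest's origin anywhere from x = 15 to 75 mm of the way.
- way_landing (a point): On the bare part of the floor before the rails (x = -68, y = 0 mm of the way): set the rest down with its origin here. From here slide it along the way's +x. Friction in the way is about 0.2, so it slides freely until the faces meet; then the push rises by some 5 N per mm, and once wedged it stays by friction when let go.
- alu_puck: Bystander: bright round puck, 51 mm across, 20 mm high, origin at the underside.
- stepped_bush: Bystander: stepped steel bush, 44 mm across, 34 mm high, origin at the underside.
- tape_measure: Bystander: black tape measure, 64 x 99 x 35 mm, origin at the underside.
- setup_block_1: Bystander: steel block with holes, 50 x 75 x 25 mm, origin at the underside.
- oil_can: Bystander: red oil can with a thin spout, 64 x 93 x 172 mm, origin at the underside.
There are look-alikes about, which are no part of the job. What is shaped like the tool_rest but green or purple is not meant.

How it is judged:
On the way, in this order (a step that is already met when the one before it is completed fails the run):
1. the rest's foot has entered the way from its wide end, nose first and flat on the floor (x of rest_nose in the frame of way above 0.005 m and x of tool_rest in the frame of way above -0.035 m and y of tool_rest in the frame of way between -0.006 and 0.012 m and z of tool_rest in the frame of way between 0.007 and 0.014 m), for 0.2 s.
2. the rest has been pushed in until it bears on the steel rail with more than 2 N (x of rest_nose in the frame of way above 0.042 m and contact force between tool_rest and steel_rail above 2 N), for 0.2 s.
At the end, for the whole second after the job is handed in: The rest is let go and stays wedged: at rest, still squeezed against the steel rail with more than 1.8 N, nose more than 42 mm past the way's origin along its x, within 4 mm sideways of lying on the fixed rail, on the floor within 3 mm, in line and upright within 0.05 rad (contact force between tool_rest and steel_rail above 1.8 N and x of rest_nose in the frame of way above 0.042 m and y of tool_rest in the frame of way between -0.004 and 0.004 m and z of tool_rest in the frame of way between 0.007 and 0.013 m and angle between the x axis of tool_rest and the x axis of way, either way round below 0.05 rad and angle between tool_rest's own z axis and vertical below 0.05 rad and linear speed of tool_rest below 0.005 m/s); the robot touches nothing.
It fails at once if the gib is overstrained: the wedged rest presses on the steel rail, and so on the gib, with more than 27 N (contact force between tool_rest and steel_rail above 27 N).
It fails at once if the rest is rammed against the floor plate of the way with more than 45 N (contact force between tool_rest and way above 45 N).
It fails at once if a bystander is shifted by more than 15 mm (distance of any of alu_puck, stepped_bush, tape_measure, setup_block_1, oil_can from where it was at the start of the episode above 0.015 m).
It also fails if it takes over 72 s, if anything falls off the work surface, if the arm or the gripper's body presses on something with over 40 N, if the wrist force passes 120 N, or if a joint passes its speed limit or range.

## Working session

There is one attempt and no reset: what is moved stays moved. The work goes in short steps, Python scripts to look and compute and a tool call to move; the robot and the scene stay as the last step left them, time stands still between calls to the robot, and variables do not carry over. Pictures are saved under pics/ and viewed, at most 10 in all, crops included, and the job is handed in when it is done.

Besides the shell and the picture viewer there is one more tool, called after "Request:" as a command line: name --argument value ..., lists and objects as JSON in quotes. carry_out: Moves the arm, as the interface text tells. Its arguments: {"type":"object","properties":{"steps":{"type":"array","items":{"type":"array"}},"force":{"type":"number"}},"required":["steps"]}

```bash
mkdir -p pics; cat > h.py <<'E'
import numpy as np, cv2
from scipy.spatial.transform import Rotation as R
from workcell import env
def q(o): return R.from_quat([o[1],o[2],o[3],o[0]])
def look(name):
    c=env.get_calibration(name); p,d=env.read_camera(name); return p,d,c
def cloud(d,c):
    h,w=d.shape; K=np.array([[c['fx'],0,c['cx']],[0,c['fy'],c['cy']],[0,0,1.]])
    u,v=np.meshgrid(np.arange(w),np.arange(h))
    n=cv2.undistortPoints(np.stack([u,v],-1).reshape(-1,1,2).astype(float),K,np.array(c['D'],float)).reshape(h,w,2)
    P=np.stack([n[...,0]*d,-n[...,1]*d,-d],-1)
    W=P@q(c['orientation']).as_matrix().T+np.array(c['origin']); W[d==0]=np.nan
    return W
def save(n,p): cv2.imwrite('pics/'+n,cv2.cvtColor(p,cv2.COLOR_RGB2BGR))
E
python3 - <<'E'
from h import *
s=env.get_state(); print(s['clock'],s['tcp_pos'],s['orientation'],env.hold_point_z)
for n in('top','side'):
    p,d,c=look(n); save(n+'.png',p); np.savez(n,p=p,W=cloud(d,c)); print(n,c['origin'],c['fx'])
E
```

```text
0.0 [ 0.23840074 -0.52271426  0.2304271 ] [-8.82745619e-04  9.77214968e-01  2.12250146e-01 -5.80887923e-05] 0.0187
top [ 0.37704624 -0.09252768  1.43777038] 471.268796564435
side [0.312505   0.88356391 0.91553028] 509.27412797805476
```

View pics/top.png

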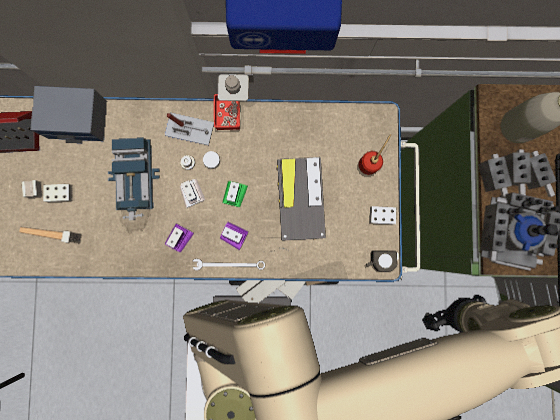

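View pics/side.png

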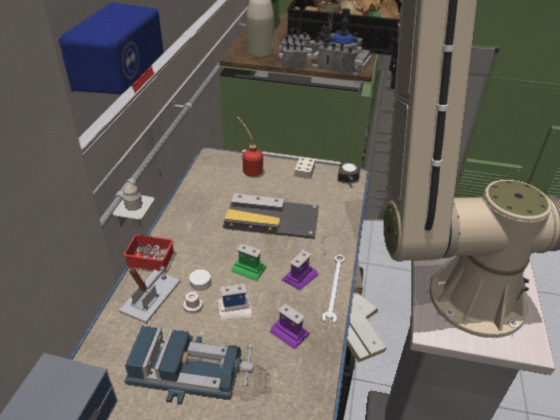

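The top view shows four look-alikes: white/bright at (191,192), green at (235,193), purple at (178,237) and purple at (233,235). In the side view the one at (235,300) has a blue web, so the top-view (191,192) piece should be the one meant. The way is at (302,198) with its mouth toward the robot, the gib (yellow) on the left and the steel rail on the right. I'll confirm with a crop and measure.

```bash
python3 - <<'E'
from h import *
t=np.load('top.npz'); s=np.load('side.npz')
a=cv2.resize(t['p'][165:250,160:340],None,fx=4,fy=4,interpolation=cv2.INTER_CUBIC)
b=cv2.resize(s['p'][270:330,200:280],None,fx=4,fy=4,interpolation=cv2.INTER_CUBIC)
c=np.zeros((340+240,720,3),np.uint8); c[:340]=a; c[340:,:320]=b; save('crop.png',c)
W=t['W']
for n,(u,v) in dict(rest=(191,192),plate=(302,225),gib=(288,183),rail=(314,182)).items(): print(n,W[v,u].round(4))
# rest points
def near(W,c,r=.07): return np.linalg.norm(W[...,:2]-c,axis=-1)<r
for nm,D in(('top',t),('side',s)):
    W=D['W']; c=t['W'][192,191,:2]; m=near(W,c,.055)
    z=W[...,2]
    for lo,hi in((.055,.08),(.008,.028)):
        P=W[m&(z>lo)&(z<hi)]
        r=cv2.minAreaRect((P[:,:2]*1000).astype(np.float32)); print(nm,lo,len(P),np.median(P[:,2]).round(4),r)
    hsv=cv2.cvtColor(D['p'],cv2.COLOR_RGB2HSV); bl=m&(hsv[...,0]>100)&(hsv[...,0]<130)&(hsv[...,1]>110)&(z>.02)&(z<.06)
    print('blue',bl.sum(),np.nanmean(W[bl],0) if bl.any() else '')
# way plate: depth z .004.. .04 region
W=t['W'];z=W[...,2]; c=W[205,302,:2]
m=(np.abs(W[...,0]-c[0])<.17)&(np.abs(W[...,1]-c[1])<.1)
for lo,hi in((.005,.015),(.02,.035),(.005,.035)):
    mm=(m&(z>lo)&(z<hi)).astype(np.uint8); n,L,st,_=cv2.connectedComponentsWithStats(mm)
    for i in np.argsort(-st[1:,4])[:2]+1:
        P=W[L==i]; print('way',lo,hi,len(P),np.median(P[:,2]),cv2.minAreaRect((P[:,:2]*1000).astype(np.float32)))
E
```

```text
rest [0.5447 0.1467 0.0661]
plate [ 0.4555 -0.1824  0.0094]
gib [ 0.581  -0.138   0.0263]
rail [ 0.5866 -0.2174  0.0169]
top 0.055 169 0.066 ((550.6282958984375, 155.99737548828125), (55.692989349365234, 25.886945724487305), 24.385303497314453)
top 0.008 211 0.0158 ((547.061767578125, 158.64303588867188), (76.05458068847656, 66.70579528808594), 30.172883987426758)
blue 3 [0.52811636 0.14659038 0.02925833]
side 0.055 273 0.0649 ((549.7528686523438, 159.366455078125), (55.426910400390625, 30.733144760131836), 24.15224266052246)
side 0.008 390 0.0159 ((548.3296508789062, 162.87557983398438), (71.35362243652344, 51.9124641418457), 21.462678909301758)
blue 159 [0.5466513  0.16900168 0.04096031]
way 0.005 0.015 1902 0.010053322363153927 ((538.3931274414062, -176.9947967529297), (249.679931640625, 135.71876525878906), 4.446622371673584)
way 0.005 0.015 44 0.0087807910040818 ((612.4553833007812, -117.06221771240234), (90.29814910888672, 4.309937000274658), 3.804978370666504)
way 0.02 0.035 594 0.02603495490763652 ((588.9895629882812, -215.38490295410156), (144.94107055664062, 39.501590728759766), 3.7728962898254395)
way 0.02 0.035 542 0.025730220475786436 ((583.363037109375, -139.52362060546875), (144.5389404296875, 39.68523025512695), 0.6226306557655334)
way 0.005 0.035 3447 0.012759540064890107 ((541.20654296875, -177.46441650390625), (257.01019287109375, 138.61148071289062), 3.5641002655029297)
way 0.005 0.035 5 0.00647616045324928 ((469.7250061035156, -257.3577575683594), (10.862695693969727, 4.295310974121094), 26.654029846191406)
```

View pics/crop.png

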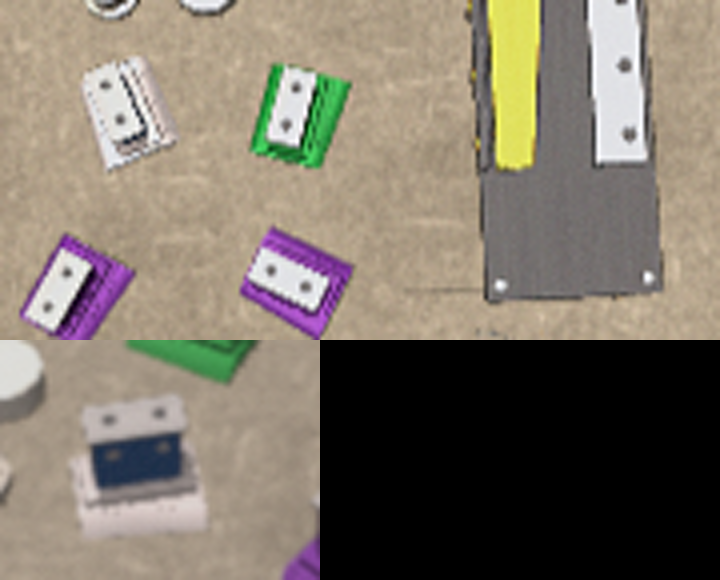

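The crop confirms it: the bright-footed rest at (191,192) in top / (235,300) in side has the dark-blue web; the others are green or purple. The tool's yaw (24.5°) already matches the rest's, so I'll travel above it.

Request:
carry_out --steps '[[[0, 0, 0], [3.5, -3.0, 0], 0], [[0, 0, 0], [7, -6.1, 0], 0], [[0, 0, 0], [10.5, -9.2, 0], 0], [[0, 0, 0], [14, -12.2, 0], 0], [[0, 0, 0], [17.5, -15.3, 0], 0], [[0, 0, 0], [21, -18.3, 0], 0], [[0, 0, 0], [24.6, -21.4, 0], 0], [[0, 0, 0], [28.3, -24.5, 0], 0]]' --force 60

```text
clock: 1.1
tcp_pos: [0.3946, -0.1813, 0.2311]
orientation: [-0.0, 0.977, 0.212, -0.0]
wrist_force: [0.5, 0.2, -0.4]
finger_gap: 0.0855
grip_force: 0.0
```

Request:
carry_out --steps '[[[0, 0, 0], [3.5, -3.0, 0], 0], [[0, 0, 0], [7, -6.1, 0], 0], [[0, 0, 0], [10.5, -9.2, 0], 0], [[0, 0, 0], [14, -12.2, 0], 0], [[0, 0, 0], [17.5, -15.3, 0], 0], [[0, 0, 0], [21, -18.3, 0], 0], [[0, 0, 0], [28.3, -24.5, 0], 0], [[0, 0, 0], [28.3, -24.5, 0], 0]]'

```text
clock: 2.1
tcp_pos: [0.5507, 0.16, 0.2305]
orientation: [-0.0, 0.977, 0.213, -0.0]
wrist_force: [0.7, -1.2, 0.4]
finger_gap: 0.0853
grip_force: 0.0
```

```bash
cat > rest.py <<'E'
from h import *
s=env.get_state(); p,d,c=look('wrist'); W=cloud(d,c); np.savez('w',p=p,W=W)
print(s['clock'],s['tcp_pos'],s['orientation'],c['origin'],s['wrist_force'])
E
cat > a.py <<'E'
from rest import *
save('w1.png',p); z=W[...,2]
m=(np.linalg.norm(W[...,:2]-[.55,.158],axis=-1)<.055)
for lo,hi in((.06,.072),(.011,.017)):
    P=W[m&(z>lo)&(z<hi)]; print(lo,len(P),np.median(P[:,2]),cv2.minAreaRect((P[:,:2]*1000).astype(np.float32)))
E
python3 a.py
```

```text
2.1 [0.55074127 0.16003168 0.23054905] [-1.32213819e-04  9.76982137e-01  2.13320875e-01 -3.00708244e-04] [0.61802785 0.190907   0.37344931] [ 0.6926131  -1.21874784  0.35154372]
0.06 1920 0.06623889667870622 ((551.14404296875, 157.73019409179688), (56.155941009521484, 26.000478744506836), 25.408403396606445)
0.011 1053 0.014099128840860897 ((550.7125244140625, 158.8547821044922), (70.06659698486328, 51.23891830444336), 23.843570709228516)
```

View pics/w1.png

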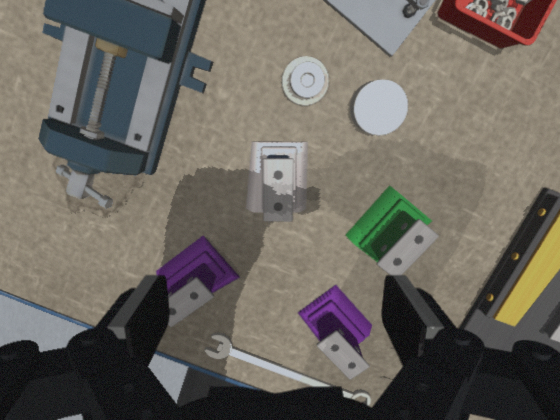

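The wrist view shows the rest at (277,180), its foot's left edge slanting inward toward the top, so the nose looks to be at tool +x. I'll check that numerically and measure the yaw.

```bash
python3 - <<'E'
from h import *
f=np.load('w.npz'); W=f['W']; z=W[...,2]
a=np.radians(24.5); C=np.array([.5511,.1577])
x=(W[...,:2]-C)@[np.cos(a),np.sin(a)]; y=(W[...,:2]-C)@[-np.sin(a),np.cos(a)]
m=(abs(x)<.045)&(abs(y)<.045)&(z>.0115)&(z<.07)
ft=m&(z<.017)
L=[];Rr=[]
for b in np.arange(-.030,.031,.006):
    k=ft&(abs(x-b)<.003); 
    if k.sum(): print(round(b,3),k.sum(),np.percentile(y[k],[1,99]).round(4))
k=ft; print('x ext',np.percentile(x[k],[.5,99.5]))
k=m&(z>.06); print('pad',np.percentile(x[k],[.5,99.5]),np.percentile(y[k],[.5,99.5]))
for b in np.arange(-.026,.027,.007):
    kk=k&(abs(x-b)<.0035); print('pad',round(b,3),np.percentile(y[kk],[1,99]).round(4))
E
```

```text
-0.03 87 [-0.0232  0.0261]
-0.024 88 [-0.024  0.026]
-0.018 81 [-0.0238  0.0251]
-0.012 75 [-0.0229  0.024 ]
-0.006 75 [-0.0235  0.0247]
-0.0 75 [-0.0234  0.0229]
0.006 69 [-0.0242  0.0225]
0.012 67 [-0.0232  0.0225]
0.018 67 [-0.0233  0.0214]
0.024 66 [-0.0238  0.0207]
0.03 136 [-0.0237  0.02  ]
x ext [-0.03471871  0.03489217]
pad [-0.02765302  0.02794887] [-0.01290879  0.01289001]
pad -0.026 [-0.0125  0.0122]
pad -0.019 [-0.0124  0.0122]
pad -0.012 [-0.0123  0.0121]
pad -0.005 [-0.013   0.0121]
pad 0.002 [-0.0129  0.0129]
pad 0.009 [-0.0128  0.0129]
pad 0.016 [-0.0126  0.0128]
pad 0.023 [-0.0125  0.0128]
```

Nose at tool +x and yaw 24.5° are confirmed. Descending to grasp with the TCP at about z = 26 mm.

Request:
carry_out --steps '[[[0, 0, 0], [-0.1, 0.2, 3], 0], [[0, 0, 0], [-0.1, 0.2, 7], 0], [[0, 0, 0], [-0.1, 0.2, 11], 0], [[0, 0, 0], [-0.1, 0.2, 15], 0], [[0, 0, 0], [-0.1, 0.2, 18], 0], [[0, 0, 0], [-0.1, 0.2, 20], 0], [[0, 0, 0], [-0.1, 0.2, 20.4], 0], [[0, 0, 0], [-0.1, 0.2, 20.4], 0]]'

```text
clock: 3.15
tcp_pos: [0.5502, 0.1551, 0.0274]
orientation: [0.0, 0.977, 0.212, -0.0]
wrist_force: [0.4, 0.1, -0.8]
finger_gap: 0.0853
grip_force: 0.0
```

Request:
carry_out --steps '[[[0, 0, 0], [0, 0, 0], 255], [[0, 0, 0], [0, 0, 0], 255], [[0, 0, 0], [0, 0, 0], 255], [[0, 0, 0], [0, 0, 0], 255], [[0, 0, 0], [0, 0, 0], 255], [[0, 0, 0], [0, 0, 0], 255], [[0, 0, 0], [0, 0, 0], 255], [[0, 0, 0], [0, 0, 0], 255]]' --force 60

```text
clock: 4.15
tcp_pos: [0.5504, 0.1555, 0.0278]
orientation: [-0.0, 0.977, 0.212, 0.0]
wrist_force: [-1.5, 1.3, 5.3]
finger_gap: 0.0242
grip_force: 58.3
```

Request:
carry_out --steps '[[[0, 0, 0], [0, 0, -1], 255], [[0, 0, 0], [0, 0, -4], 255], [[0, 0, 0], [0, 0, -8], 255], [[0, 0, 3], [-2, 2.5, -12], 255], [[0, 0, 6], [-5, 6, -16], 255], [[0, 0, 9], [-8, 10, -18], 255], [[0, 0, 12], [-11.5, 14, -18], 255], [[0, 0, 15], [-15, 18.5, -18], 255]]'

```text
clock: 5.15
tcp_pos: [0.4892, -0.0766, 0.2072]
orientation: [0.0, 0.997, 0.082, -0.001]
wrist_force: [0.9, -0.5, -5.8]
finger_gap: 0.0246
grip_force: 60.1
```

Request:
carry_out --steps '[[[0, 0, 2], [-2.3, 3.3, 0], 255], [[0, 0, 4], [-4.0, 5.5, 0], 255], [[0, 0, 5.5], [-5.4, 7.2, 0], 255], [[0, 0, 5.5], [-5.5, 7.3, 0], 255], [[0, 0, 5.5], [-5.5, 7.3, 0], 255], [[0, 0, 5.5], [-5.5, 7.3, 0], 255], [[0, 0, 5.5], [-5.5, 7.3, 0], 255], [[0, 0, 5.5], [-5.5, 7.3, 0], 255]]'

```text
clock: 6.15
tcp_pos: [0.4484, -0.156, 0.2073]
orientation: [0.0, 0.999, 0.035, -0.0]
wrist_force: [0.3, -0.3, -4.9]
finger_gap: 0.0243
grip_force: 60.2
```

```bash
cat > b.py <<'E'
from rest import *
save('w2.png',p); z=W[...,2]
m=(abs(W[...,0]-.54)<.17)&(abs(W[...,1]+.177)<.1)
def fit(k):
    P=W[k]; return len(P),np.median(P[:,2]).round(4),cv2.minAreaRect((P[:,:2]*1000).astype(np.float32))
for lo,hi in((.007,.014),(.0235,.03)):
    mm=cv2.morphologyEx((m&(z>lo)&(z<hi)).astype(np.uint8),cv2.MORPH_OPEN,np.ones((5,5)))
    n,L,st,_=cv2.connectedComponentsWithStats(mm)
    for i in np.argsort(-st[1:,4])[:3]+1: print(lo,fit(L==i))
E
python3 b.py
```

```text
6.15 [ 0.44844703 -0.15604056  0.20726732] [ 2.70323506e-05  9.99371768e-01  3.54410473e-02 -8.74477678e-06] [ 0.52219624 -0.15078103  0.35019528] [ 0.25320901 -0.34759703 -4.87827287]
0.007 (17122, np.float64(0.0103), ((509.6759338378906, -178.82180786132812), (191.28993225097656, 133.69705200195312), 3.837430477142334))
0.007 (105, np.float64(0.0104), ((579.7271118164062, -116.65885925292969), (16.10181999206543, 3.6096229553222656), 2.891554117202759))
0.007 (40, np.float64(0.0107), ((535.0036010742188, -119.76792907714844), (5.979856014251709, 3.543592929840088), 3.1111416816711426))
0.0235 (5294, np.float64(0.0263), ((560.7318115234375, -215.78756713867188), (88.41012573242188, 39.73644256591797), 3.818570613861084))
0.0235 (4483, np.float64(0.0263), ((555.2830810546875, -139.49900817871094), (87.06182861328125, 36.08061981201172), 3.845795154571533))
0.0235 (661, np.float64(0.0282), ((555.5409545898438, -112.58737182617188), (52.217529296875, 8.277002334594727), 4.050896644592285))
```

View pics/w2.png

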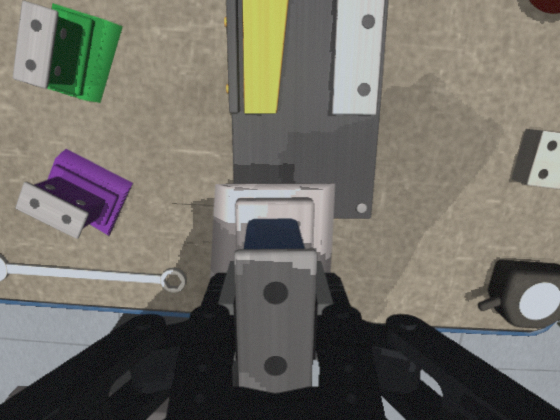

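The wrist view shows the rest held with its nose forward at (273,190) and the way mouth near (300,113). Now I'll get the rest's pose in the hand and the way frame.

```bash
cat > held.py <<'E'
from h import *
f=np.load('w.npz'); W=f['W']; z=W[...,2]; 
import sys
T=np.array([float(v) for v in sys.argv[1:4]]); a=np.radians(3.83)
e=np.array([np.cos(a),np.sin(a)]); n=np.array([-e[1],e[0]])
U=T[2]-.0278
x=(W[...,:2]-T[:2])@e; y=(W[...,:2]-T[:2])@n; zz=z-U
m=(abs(x)<.05)&(abs(y)<.045)
k=m&(zz>.058)&(zz<.072)
print('pad z',np.median(zz[k]),k.sum(),'x',np.percentile(x[k],[.5,99.5]))
xs=[];c=[];w=[]
for b in np.arange(-.02,.024,.004):
    kk=k&(abs(x-b)<.002)
    if kk.sum()>15: q_=np.percentile(y[kk],[1,99]); xs.append(b);c.append(q_.mean());w.append(np.ptp(q_))
xs=np.array(xs);c=np.array(c);print(np.round(c,4),np.round(w,4)); pf=np.polyfit(xs,c,1); print('yaw err deg',np.degrees(np.arctan(pf[0])),'y at 0',pf[1])
k=m&(zz>.010)&(zz<.018); print('foot x max',np.percentile(x[k],99.5),'z',np.median(zz[k]),k.sum())
for b in np.arange(.0,.04,.004):
    kk=k&(abs(x-b)<.002)
    if kk.sum()>5: print(round(b,3),kk.sum(),np.percentile(y[kk],[1,99]).round(4))
M=np.array([.5339,-.1771]); print('way coords of tcp',(T[:2]-M)@e,(T[:2]-M)@n)
E
python3 held.py .4484 -.1560 .2073
```

```text
pad z 0.06653968606385964 12506 x [-0.02269244  0.0295643 ]
[-0.0001  0.0001  0.0002 -0.     -0.      0.      0.0001  0.0003  0.0003
  0.0002 -0.0001] [0.0251 0.0252 0.0266 0.0273 0.0274 0.0274 0.0273 0.0643 0.0488 0.0254
 0.0254]
yaw err deg 0.1461813234760147 y at 0 8.089029137226611e-05
foot x max 0.03659651476575458 z 0.014132159867813299 2762
0.0 83 [-0.0229  0.0273]
0.004 149 [-0.0229  0.0263]
0.008 192 [-0.0225  0.026 ]
0.012 219 [-0.0228  0.0253]
0.016 211 [-0.0226  0.0253]
0.02 206 [-0.0225  0.025 ]
0.024 216 [-0.0226  0.0245]
0.028 195 [-0.0224  0.0243]
0.032 493 [-0.0224  0.0235]
0.036 766 [-0.0216  0.0225]
way coords of tcp -0.08389964416375663 0.026763962882858396
```

Way origin is about (0.534, -0.177) at yaw 3.83°; the rest sits centred in the grip, 1.6 mm ahead of the TCP. Moving over the landing and lowering to about 6 mm above the floor.

Request:
carry_out --steps '[[[0, 0, 0.2], [0.7, 1.4, 0], 255], [[0, 0, 0.2], [1.4, 2.7, 0], 255], [[0, 0, 0.2], [1.4, 2.7, 4], 255], [[0, 0, 0.2], [1.4, 2.7, 8], 255], [[0, 0, 0.2], [1.4, 2.7, 12], 255], [[0, 0, 0.2], [1.4, 2.7, 15], 255], [[0, 0, 0.2], [1.4, 2.7, 16.3], 255], [[0, 0, 0.2], [1.4, 2.7, 16.3], 255]]'

```text
clock: 7.2
tcp_pos: [0.4641, -0.1828, 0.0438]
orientation: [-0.0, 0.999, 0.033, -0.001]
wrist_force: [0.8, 0.2, -4.8]
finger_gap: 0.0245
grip_force: 60.2
```

```bash
sed -i "s/w2.png/w3.png/" b.py; python3 b.py; python3 - <<'E'
import subprocess
from h import *
s=env.get_state(); t=s['tcp_pos']; print(subprocess.run(['python3','held.py']+[str(v) for v in t],capture_output=True,text=True).stdout)
E
```

```text
7.2 [ 0.46405012 -0.18275672  0.04377699] [-3.04676455e-04  9.99454892e-01  3.30073880e-02 -5.81750168e-04] [ 0.53798927 -0.17797423  0.18661866] [ 0.77157533  0.2328773  -4.7686683 ]
0.007 (40352, np.float64(0.0103), ((499.3564758300781, -179.30218505859375), (161.59410095214844, 134.84890747070312), 4.031057834625244))
0.0235 (14632, np.float64(0.0263), ((547.69970703125, -216.85818481445312), (63.43630599975586, 39.73590087890625), 4.099048614501953))
0.0235 (11762, np.float64(0.0263), ((542.5686645507812, -138.6333465576172), (63.02348709106445, 34.21821212768555), 2.3770947456359863))
0.0235 (3311, np.float64(0.0282), ((541.1719970703125, -114.02229309082031), (62.69942855834961, 8.791049003601074), 3.755770444869995))
pad z 0.06559625868621038 12687 x [-0.02339927  0.02878641]
[0.0005 0.0006 0.0004 0.0004 0.0004 0.0004 0.0005 0.0004 0.0005 0.0003
 0.0002] [0.0249 0.0252 0.0269 0.0274 0.0274 0.0274 0.0622 0.0639 0.05   0.0253
 0.0254]
yaw err deg -0.2996284315225642 y at 0 0.0004175591124394292
foot x max 0.049579293282224095 z 0.013264824044691405 2626
0.0 81 [-0.0217  0.0267]
0.004 148 [-0.0216  0.0263]
0.008 195 [-0.0219  0.0257]
0.012 193 [-0.0218  0.0251]
0.016 201 [-0.0216  0.0249]
0.02 193 [-0.0219  0.0243]
0.024 196 [-0.0217  0.0241]
0.028 184 [-0.0216  0.0235]
0.032 657 [-0.0212  0.0229]
0.036 519 [-0.0208  0.0222]
way coords of tcp -0.0693698000034895 -0.0013585599016926588
```

Request:
carry_out --steps '[[[0, 0, -0.4], [0, -0.1, 0], 255], [[0, 0, -0.4], [0, -0.1, 0.1], 255], [[0, 0, -0.4], [0, -0.1, 0.2], 255], [[0, 0, -0.4], [0, -0.1, 0.3], 255], [[0, 0, -0.4], [0, -0.1, 0.4], 255], [[0, 0, -0.4], [0, -0.1, 0.5], 255], [[0, 0, -0.4], [0, -0.1, 0.55], 255], [[0, 0, -0.4], [0, -0.1, 0.55], 255]]'

```text
clock: 8.25
tcp_pos: [0.464, -0.1814, 0.0387]
orientation: [0.0, 0.999, 0.037, -0.0]
wrist_force: [0.1, 0.7, -4.7]
finger_gap: 0.0248
grip_force: 60.2
```

Request:
carry_out --steps '[[[0, 0, 0], [0, 0, 0.03], 255], [[0, 0, 0], [0, 0, 0.05], 255], [[0, 0, 0], [0, 0, 0.07], 255], [[0, 0, 0], [0, 0, 0.08], 255], [[0, 0, 0], [0, 0, 0.1], 255], [[0, 0, 0], [0, 0, 0.1], 255], [[0, 0, 0], [0, 0, 0.1], 255], [[0, 0, 0], [0, 0, 0.1], 255]]'

```text
clock: 9.25
tcp_pos: [0.4641, -0.1814, 0.038]
orientation: [0.0, 0.999, 0.037, 0.0]
wrist_force: [-1.1, 0.7, -1.2]
finger_gap: 0.0242
grip_force: 59.9
```

The foot is touching the floor. Sliding in gently.

Request:
carry_out --steps '[[[0, 0, 0], [0.3, 0, 0], 255], [[0, 0, 0], [0.7, 0, 0], 255], [[0, 0, 0], [1.1, 0, 0], 255], [[0, 0, 0], [1.5, 0, 0], 255], [[0, 0, 0], [2.0, 0, 0], 255], [[0, 0, 0], [2.5, 0, 0], 255], [[0, 0, 0], [2.8, 0, 0], 255], [[0, 0, 0], [2.8, 0, 0], 255]]'

```text
clock: 10.25
tcp_pos: [0.4927, -0.1794, 0.0379]
orientation: [0.0, 0.999, 0.037, 0.001]
wrist_force: [0.2, 0.0, -0.4]
finger_gap: 0.0244
grip_force: 60.0
```

Request:
carry_out --steps '[[[0, 0, 0], [0.3, 0, 0], 255], [[0, 0, 0], [0.7, 0, 0], 255], [[0, 0, 0], [1.1, 0, 0], 255], [[0, 0, 0], [1.5, 0, 0], 255], [[0, 0, 0], [2.0, 0, 0], 255], [[0, 0, 0], [2.5, 0, 0], 255], [[0, 0, 0], [2.8, 0, 0], 255], [[0, 0, 0], [2.8, 0, 0], 255]]'

```text
clock: 11.25
tcp_pos: [0.5206, -0.1774, 0.0378]
orientation: [0.0, 0.999, 0.037, 0.0]
wrist_force: [-0.1, 0.4, 0.7]
finger_gap: 0.0242
grip_force: 59.9
```

No side force. The rest is in with its nose at about +23 mm. Easing it against the steel rail by feel.

Request:
carry_out --steps '[[[0, 0, 0], [0, 0.02, 0], 255], [[0, 0, 0], [0, 0.04, 0], 255], [[0, 0, 0], [0, 0.06, 0], 255], [[0, 0, 0], [0, 0.08, 0], 255], [[0, 0, 0], [0, 0.08, 0], 255], [[0, 0, 0], [0, 0.08, 0], 255], [[0, 0, 0], [0, 0.08, 0], 255], [[0, 0, 0], [0, 0.08, 0], 255]]'

```text
clock: 12.25
tcp_pos: [0.5201, -0.1781, 0.0379]
orientation: [0.0, 0.999, 0.037, 0.0]
wrist_force: [1.2, 2.1, 2.7]
finger_gap: 0.0239
grip_force: 59.6
```

Request:
carry_out --steps '[[[0, 0, 0], [0, 0.02, 0], 255], [[0, 0, 0], [0, 0.04, 0], 255], [[0, 0, 0], [0, 0.05, 0], 255], [[0, 0, 0], [0, 0.05, 0], 255], [[0, 0, 0], [0, 0.05, 0], 255], [[0, 0, 0], [0, 0.05, 0], 255], [[0, 0, 0], [0, 0.05, 0], 255], [[0, 0, 0], [0, 0.05, 0], 255]]'

```text
clock: 13.25
tcp_pos: [0.52, -0.1785, 0.0379]
orientation: [0.0, 0.999, 0.037, 0.0]
wrist_force: [1.3, 4.0, 4.4]
finger_gap: 0.0243
grip_force: 59.1
```

The rest is snug on the rail. Releasing, going up, moving back and shutting the fingers.

Request:
carry_out --steps '[[[0, 0, 0], [0, 0, 0], 0], [[0, 0, 0], [0, 0, 0], 0], [[0, 0, 0], [0, 0, 0], 0], [[0, 0, 0], [0, 0, 0], 0], [[0, 0, 0], [0, 0, -1], 0], [[0, 0, 0], [0, 0, -3], 0], [[0, 0, 0], [0, 0, -6], 0], [[0, 0, 0], [0, 0, -7], 0]]'

```text
clock: 14.25
tcp_pos: [0.5213, -0.1793, 0.1102]
orientation: [0.001, 0.999, 0.037, 0.002]
wrist_force: [-0.2, -0.2, -0.1]
finger_gap: 0.0853
grip_force: 0.0
```

Request:
carry_out --steps '[[[0, 0, 0], [-2, 0, 0], 0], [[0, 0, 0], [-5, 0, 0], 255], [[0, 0, 0], [-7, 0, 0], 255], [[0, 0, 0], [-7, 0, 0], 255], [[0, 0, 0], [-7, 0, 0], 255], [[0, 0, 0], [-7, 0, 0], 255], [[0, 0, 0], [-7, 0, 0], 255], [[0, 0, 0], [-7, 0, 0], 255]]'

```text
clock: 15.25
tcp_pos: [0.4505, -0.1837, 0.1077]
orientation: [0.0, 0.999, 0.037, -0.0]
wrist_force: [0.1, -0.9, -0.3]
finger_gap: 0.0001
grip_force: 0.0
```

```bash
cat > c.py <<'E'
from rest import *
z=W[...,2]; a=np.radians(3.95); e=np.array([np.cos(a),np.sin(a)]); n=np.array([-e[1],e[0]])
M=np.array([.5339,-.1771]); x=(W[...,:2]-M)@e; y=(W[...,:2]-M)@n
m=(x>-.08)&(x<.12)&(abs(y)<.03)&(z>.072)&(z<.08)
P=np.c_[x[m],y[m]]; print('pad',len(P),P.min(0),P.max(0),cv2.minAreaRect((P*1000).astype(np.float32)))
t=s['tcp_pos'][:2]-M; print('tcp way',t@e,t@n,s['tcp_pos'][2])
E
python3 c.py
```

```text
15.25 [ 0.45045805 -0.18368511  0.10766953] [ 8.47138984e-06  9.99318649e-01  3.69084876e-02 -4.65670002e-05] [ 0.52419996 -0.17822533  0.25059997] [ 0.05300222 -0.90389799 -0.30886724]
pad 7078 [-0.04034183 -0.01168157] [0.01566105 0.01476428] ((-12.337820053100586, 1.4441499710083008), (55.923614501953125, 26.25898551940918), 0.6069798469543457)
tcp way -0.08369735663354462 -0.0008214976563432363 0.10766953268134308
```

Request:
carry_out --steps '[[[0, 0, 0], [0, -0.1, 2], 255], [[0, 0, 0], [0, -0.1, 4.5], 255], [[0, 0, 0], [0, -0.1, 6.5], 255], [[0, 0, 0], [0, -0.1, 6.9], 255], [[0, 0, 0], [0.8, -0.1, 6.9], 255], [[0, 0, 0], [1.8, -0.1, 6.9], 255], [[0, 0, 0], [2.8, -0.1, 6.9], 255], [[0, 0, 0], [2.8, -0.1, 6.9], 255]]'

```text
clock: 16.3
tcp_pos: [0.4795, -0.181, 0.0393]
orientation: [0.0, 0.999, 0.037, 0.001]
wrist_force: [0.3, 0.3, -0.4]
finger_gap: 0.0001
grip_force: 0.0
```

Request:
carry_out --steps '[[[0, 0, 0], [0.3, 0, 0], 255], [[0, 0, 0], [0.6, 0, 0], 255], [[0, 0, 0], [0.9, 0, 0], 255], [[0, 0, 0], [1.2, 0, 0], 255], [[0, 0, 0], [1.5, 0, 0], 255], [[0, 0, 0], [1.8, 0, 0], 255], [[0, 0, 0], [2.0, 0, 0], 255], [[0, 0, 0], [2.0, 0, 0], 255]]'

```text
clock: 17.3
tcp_pos: [0.4984, -0.1792, 0.0388]
orientation: [0.0, 0.999, 0.037, 0.0]
wrist_force: [-1.3, -0.1, -0.5]
finger_gap: -0.0005
grip_force: 0.2
```

```bash
python3 c.py
```

```text
17.3 [ 0.49841945 -0.17921492  0.03875181] [2.78016001e-05 9.99320761e-01 3.68500925e-02 2.94303584e-04] [ 0.57207756 -0.17376879  0.18173104] [-1.28492129 -0.12636972 -0.52815567]
pad 15775 [-0.0470749  -0.01617446] [0.03143218 0.01644434] ((-7.866050720214844, 0.33484458923339844), (78.44034576416016, 32.61823654174805), 0.5422465205192566)
tcp way -0.0355419548093543 0.0003342168977919123 0.038751810797600136
```

Step: rest moves freely at about 1.3 N. I'll estimate from the depth picture where the faces will meet.

```bash
python3 - <<'E'
from h import *
f=np.load('w.npz'); W=f['W'];p=f['p']; z=W[...,2]
a=np.radians(3.95); e=np.array([np.cos(a),np.sin(a)]); n=np.array([-e[1],e[0]]); M=np.array([.5339,-.1771]); x=(W[...,:2]-M)@e; y=(W[...,:2]-M)@n
t=(z>.0245)&(z<.0278)
for b in np.arange(-.015,.12,.01):
    k=t&(abs(x-b)<.004); g=y[k&(y>.005)&(y<.058)]; r=y[k&(y<-.005)&(y>-.065)]
    if len(g)>20 and len(r)>20:
        gi=np.percentile(g,.7); ri=np.percentile(r,99.3); print(round(b,3),len(g),len(r),gi.round(4),ri.round(4),'off',((gi-ri)*1000-46.02+100*b).round(2))
E
```

```text
-0.015 1121 1442 0.0213 -0.0182 off -8.04
-0.005 1221 1512 0.0214 -0.0183 off -6.84
0.005 1297 1604 0.0216 -0.0182 off -5.71
0.015 1403 1712 0.0216 -0.018 off -4.92
0.025 1536 1801 0.021 -0.0178 off -4.68
0.035 1738 1976 0.0065 -0.0066 off -29.41
0.045 1741 1927 0.0194 -0.0213 off -0.82
0.055 1913 1956 0.0184 -0.0213 off -0.84
0.065 2028 2134 0.0174 -0.0215 off -0.67
0.075 1214 1382 0.0167 -0.0215 off -0.24
```

Faces should meet around x ≈ 38 mm; the rest is at about 1–3 mm. Advancing 15 mm.

Request:
carry_out --steps '[[[0, 0, 0], [0.2, 0, 0], 255], [[0, 0, 0], [0.4, 0, 0], 255], [[0, 0, 0], [0.6, 0, 0], 255], [[0, 0, 0], [0.8, 0, 0], 255], [[0, 0, 0], [1.0, 0, 0], 255], [[0, 0, 0], [1.2, 0, 0], 255], [[0, 0, 0], [1.4, 0, 0], 255], [[0, 0, 0], [1.5, 0, 0], 255]]'

```text
clock: 18.35
tcp_pos: [0.513, -0.1782, 0.0388]
orientation: [0.0, 0.999, 0.037, -0.0]
wrist_force: [-3.1, -1.0, 1.4]
finger_gap: -0.0002
grip_force: 1.3
```

Request:
carry_out --steps '[[[0, 0, 0], [0.05, 0, 0], 255], [[0, 0, 0], [0.1, 0, 0], 255], [[0, 0, 0], [0.15, 0, 0], 255], [[0, 0, 0], [0.2, 0, 0], 255], [[0, 0, 0], [0.2, 0, 0], 255], [[0, 0, 0], [0.2, 0, 0], 255], [[0, 0, 0], [0.2, 0, 0], 255], [[0, 0, 0], [0.2, 0, 0], 255]]'

```text
clock: 19.35
tcp_pos: [0.5149, -0.178, 0.0388]
orientation: [0.0, 0.999, 0.037, 0.0]
wrist_force: [-3.0, -2.6, 1.0]
finger_gap: 0.0005
grip_force: 1.6
```

```bash
cat > d.py <<'E'
from rest import *
z=W[...,2]; a=np.radians(3.95); e=np.array([np.cos(a),np.sin(a)]); n=np.array([-e[1],e[0]]); M=np.array([.5339,-.1771]); x=(W[...,:2]-M)@e; y=(W[...,:2]-M)@n
t=s['tcp_pos'][:2]-M; X0=t@e+.036; print('tcp way',t@e,t@n)
pad=(z>.073)&(z<.080)&(abs(y)<.03)&(x>X0-.01)&(x<X0+.05)
print('pad xmax',np.percentile(x[pad],99.5),)
B=[];C=[]
for b in np.arange(X0-.006,X0+.024,.004):
    q_=np.percentile(y[pad&(abs(x-b)<.002)],[2,98]); B.append(b);C.append(q_.mean())
print(np.round(C,4),'yaw deg',np.degrees(np.polyfit(B,C,1)[0]))
g=(z>.0245)&(z<.0278)&(y<-.005)&(y>-.065)
for b in (X0+.05,X0+.06): print('rail inner',np.percentile(y[g&(abs(x-b)<.004)],99.3))
for b in (-.01,0,.01): print('rail outer',np.percentile(y[g&(abs(x-b)<.004)],.7))
E
python3 d.py
```

```text
19.35 [ 0.5149471  -0.17803802  0.03882101] [1.07860139e-04 9.99325975e-01 3.67094434e-02 1.67086287e-05] [ 0.58868702 -0.17259219  0.18176808] [-2.99120009 -2.58954767  0.95857396]
tcp way -0.018972491854203664 0.00036979267892438093
pad xmax 0.04767673033147253
[0.0011 0.0011 0.001  0.0011 0.0011 0.001  0.001  0.001 ] yaw deg -0.15920262442312794
rail inner -0.021432865070953527
rail inner -0.021391675978463504
rail outer -0.05954683750392296
rail outer -0.05953095940103875
rail outer -0.05926381644374932
```

The rest is at x ≈ 20 mm, in line, about 1 mm off the rail at most. The finger is dragging it sideways a little, so I'll relieve that toward the rail while advancing.

Request:
carry_out --steps '[[[0, 0, 0], [0.05, 0.03, 0], 255], [[0, 0, 0], [0.1, 0.06, 0], 255], [[0, 0, 0], [0.15, 0.1, 0], 255], [[0, 0, 0], [0.2, 0.12, 0], 255], [[0, 0, 0], [0.25, 0.14, 0], 255], [[0, 0, 0], [0.3, 0.15, 0], 255], [[0, 0, 0], [0.3, 0.15, 0], 255], [[0, 0, 0], [0.3, 0.15, 0], 255]]'

```text
clock: 20.4
tcp_pos: [0.5182, -0.1792, 0.0388]
orientation: [-0.0, 0.999, 0.037, 0.0]
wrist_force: [-0.5, 0.9, 0.6]
finger_gap: 0.0003
grip_force: 0.7
```

Request:
carry_out --steps '[[[0, 0, 0], [0.1, 0, 0], 255], [[0, 0, 0], [0.2, 0.01, 0], 255], [[0, 0, 0], [0.3, 0.01, 0], 255], [[0, 0, 0], [0.4, 0.02, 0], 255], [[0, 0, 0], [0.4, 0.02, 0], 255], [[0, 0, 0], [0.4, 0.02, 0], 255], [[0, 0, 0], [0.4, 0.02, 0], 255], [[0, 0, 0], [0.4, 0.02, 0], 255]]'

```text
clock: 21.4
tcp_pos: [0.5222, -0.1792, 0.0388]
orientation: [0.0, 0.999, 0.037, 0.0]
wrist_force: [-1.1, 0.7, 0.3]
finger_gap: 0.0001
grip_force: 0.4
```

Request:
carry_out --steps '[[[0, 0, 0], [0.05, 0, 0], 255], [[0, 0, 0], [0.1, 0.01, 0], 255], [[0, 0, 0], [0.15, 0.01, 0], 255], [[0, 0, 0], [0.2, 0.01, 0], 255], [[0, 0, 0], [0.25, 0.01, 0], 255], [[0, 0, 0], [0.3, 0.01, 0], 255], [[0, 0, 0], [0.3, 0.01, 0], 255], [[0, 0, 0], [0.3, 0.01, 0], 255]]'

```text
clock: 22.4
tcp_pos: [0.5251, -0.1791, 0.0388]
orientation: [0.0, 0.999, 0.037, 0.0]
wrist_force: [-1.2, 1.4, 0.6]
finger_gap: 0.0005
grip_force: 0.9
```

Request:
carry_out --steps '[[[0, 0, 0], [0.05, 0, 0], 255], [[0, 0, 0], [0.1, 0.01, 0], 255], [[0, 0, 0], [0.15, 0.01, 0], 255], [[0, 0, 0], [0.2, 0.01, 0], 255], [[0, 0, 0], [0.25, 0.01, 0], 255], [[0, 0, 0], [0.25, 0.01, 0], 255], [[0, 0, 0], [0.25, 0.01, 0], 255], [[0, 0, 0], [0.25, 0.01, 0], 255]]'

```text
clock: 23.4
tcp_pos: [0.5276, -0.1789, 0.0388]
orientation: [-0.0, 0.999, 0.037, 0.0]
wrist_force: [-2.1, 0.5, 1.4]
finger_gap: 0.0001
grip_force: 1.1
```

Request:
carry_out --steps '[[[0, 0, 0], [0.05, 0, 0], 255], [[0, 0, 0], [0.1, 0.01, 0], 255], [[0, 0, 0], [0.15, 0.01, 0], 255], [[0, 0, 0], [0.2, 0.01, 0], 255], [[0, 0, 0], [0.2, 0.01, 0], 255], [[0, 0, 0], [0.2, 0.01, 0], 255], [[0, 0, 0], [0.2, 0.01, 0], 255], [[0, 0, 0], [0.2, 0.01, 0], 255]]'

```text
clock: 24.4
tcp_pos: [0.5284, -0.1788, 0.0387]
orientation: [0.0, 0.999, 0.037, -0.001]
wrist_force: [-7.3, 0.8, 2.9]
finger_gap: -0.0001
grip_force: 3.3
```

Wedging has begun at x ≈ 33 mm. Small increments now.

Request:
carry_out --steps '[[[0, 0, 0], [0.02, 0, 0], 255], [[0, 0, 0], [0.04, 0, 0], 255], [[0, 0, 0], [0.06, 0, 0], 255], [[0, 0, 0], [0.08, 0, 0], 255], [[0, 0, 0], [0.08, 0, 0], 255], [[0, 0, 0], [0.08, 0, 0], 255], [[0, 0, 0], [0.08, 0, 0], 255], [[0, 0, 0], [0.08, 0, 0], 255]]'

```text
clock: 25.4
tcp_pos: [0.5286, -0.1788, 0.0387]
orientation: [0.0, 0.999, 0.036, -0.002]
wrist_force: [-8.6, -0.3, 5.4]
finger_gap: 0.0001
grip_force: 4.2
```

Request:
carry_out --steps '[[[0, 0, 0], [0.03, 0, 0], 255], [[0, 0, 0], [0.06, 0, 0], 255], [[0, 0, 0], [0.09, 0, 0], 255], [[0, 0, 0], [0.1, 0, 0], 255], [[0, 0, 0], [0.1, 0, 0], 255], [[0, 0, 0], [0.1, 0, 0], 255], [[0, 0, 0], [0.1, 0, 0], 255], [[0, 0, 0], [0.1, 0, 0], 255]]'

```text
clock: 26.4
tcp_pos: [0.5289, -0.1787, 0.0387]
orientation: [0.0, 0.999, 0.036, -0.002]
wrist_force: [-10.3, 0.0, 7.2]
finger_gap: -0.0001
grip_force: 5.2
```

```bash
python3 d.py
```

```text
26.4 [ 0.52891703 -0.17873936  0.03870139] [ 7.30169442e-05  9.99335625e-01  3.63784316e-02 -2.21657985e-03] [ 0.60329542 -0.17334906  0.18130434] [-10.29216532   0.04782962   7.20768001]
tcp way -0.00508405791165642 -0.001292209568353679
pad xmax 0.06168449351681306
[-0.0005 -0.0005 -0.0005 -0.0005 -0.0004 -0.0005 -0.0005 -0.0005] yaw deg -0.04533898738035671
rail inner -0.021331315190355322
rail inner -0.021493153714268222
rail outer -0.05933691021231899
rail outer -0.0593952429131225
rail outer -0.059630288713168965
```

It lies on the rail, in line. A bit more, to about 12 N.

Request:
carry_out --steps '[[[0, 0, 0], [0.03, 0, 0], 255], [[0, 0, 0], [0.06, 0, 0], 255], [[0, 0, 0], [0.09, 0, 0], 255], [[0, 0, 0], [0.1, 0, 0], 255], [[0, 0, 0], [0.1, 0, 0], 255], [[0, 0, 0], [0.1, 0, 0], 255], [[0, 0, 0], [0.1, 0, 0], 255], [[0, 0, 0], [0.1, 0, 0], 255]]'

```text
clock: 27.45
tcp_pos: [0.5293, -0.1787, 0.0387]
orientation: [0.0, 0.999, 0.036, -0.003]
wrist_force: [-13.1, 0.4, 7.7]
finger_gap: -0.0001
grip_force: 6.2
```

Now at about 12–13 N. Backing off, then up.

Request:
carry_out --steps '[[[0, 0, 0], [-0.2, 0, 0], 255], [[0, 0, 0], [-0.5, 0, 0], 255], [[0, 0, 0], [-1.0, 0, 0], 255], [[0, 0, 0], [-2, 0, 0], 255], [[0, 0, 0], [-4, 0, 0], 255], [[0, 0, 0], [-5, 0, -1], 255], [[0, 0, 0], [-5, 0, -4], 255], [[0, 0, 0], [-5, 0, -8], 255]]'

```text
clock: 28.45
tcp_pos: [0.4817, -0.1822, 0.1197]
orientation: [-0.0, 0.999, 0.037, -0.0]
wrist_force: [0.0, 0.3, 0.2]
finger_gap: -0.0003
grip_force: 0.0
```

```bash
python3 c.py; python3 -c "
from h import *
save('end.png',np.load('w.npz')['p'])"
```

```text
28.45 [ 0.48173106 -0.18221911  0.1196796 ] [-2.79298945e-04  9.99332969e-01  3.65157620e-02 -3.72756014e-04] [ 0.55556859 -0.17687965  0.26252977] [0.03999344 0.25533223 0.24392808]
pad 6600 [ 0.00605933 -0.01356223] [0.06249898 0.01268018] ((34.268829345703125, -0.4518709182739258), (26.2435359954834, 56.4349250793457), 89.7578125)
tcp way -0.05239765059664057 -0.0015132455834782398 0.11967960441026837
```

View pics/end.png

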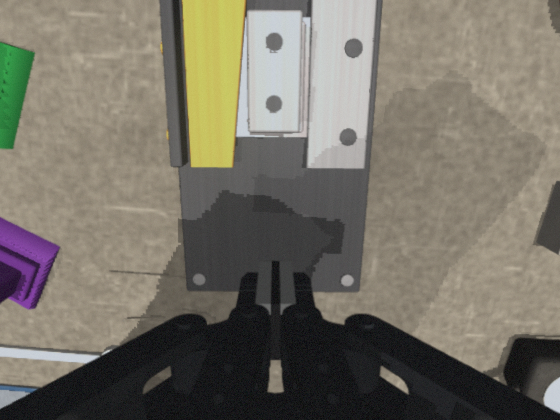

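The picture shows the rest at (275,75) between gib and rail, straight and not sprung back (origin at x ≈ 34 mm), with the gripper clear. Handing in.

```bash
python3 -c "
from workcell import env
print(env.hand_in())"
```

```text
the job is handed in; nothing more can be done
None
```

The blue-web tool rest is wedged along the steel rail, nose about 69 mm past the way's origin. I pushed it home with a steady 12–13 N, let go and handed in at about 28.5 s; the hand-in returned no verdict.

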